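Slide the syrup bottle home on the pastry counter

TASK

Push the tall amber syrup bottle gently with the fingers, low on its body, so that it slides upright over the counter into the open side of the low steel bottle station, until it stands against the station's back wall. Do not grip, lift or tip it, leave the green bottle and the two tarts where they are, and then move away.

Things in the scene. Friction and masses are not known exactly. Their poses are not given: they have to be found in the camera images.
- amber_bottle: the bottle to push: closed round amber bottle with paper band and white pump head, 258 mm tall; a cylinder of diameter 64 mm up to 160 mm, then a neck of 27 mm. 0.35 to 0.65 kg, loose; may topple if pushed higher than about 40 mm above the counter. Origin: centre of its underside, z up its axis; the pump spout points along its -x (250 mm up, 55 mm out), of no matter for the job
- station: fixed low guard of 6 mm steel, 38 mm high, open towards its -x, flat black floor without a step. Origin: on the counter, where the bottle's centre is when it touches the back wall; x points to the back wall (roughly to the robot's left, +y). Inner faces: back x = +32 mm, sides y = +-47 mm (10 mm end posts: +-45 mm). Sides end at x = -18 mm: the home bottle's rear stands outside
- green_bottle: a bystander, must not be moved: the same bottle in green with a black pump head, 64 mm wide, 258 mm tall, loose, beside or behind the station. Origin: centre of its underside
- chocolate_tart: a bystander, must not be moved: square chocolate tart (90 mm square, with a chocolate roll up to 51 mm high) on a golden card of 124 mm diameter with a tab, beside or behind the station. Origin: centre of the card's underside
- lemon_tart: a bystander, must not be moved: round lemon tart with a blueberry, 100 mm wide, 45 mm high, on a golden card of 120 mm diameter, beside or behind the station. Origin: centre of the card's underside
Mind the look-alikes: they are no part of the job. What is shaped like the amber_bottle but purple is not meant.

How it is judged:
By the outcome, as a careful person would: the job done as asked, in the order asked, and still so for the second after the job is handed in, with the robot touching nothing.
It also fails if it takes over 43 s, if anything falls off the work surface, if the arm or the gripper's body presses on something with over 40 N, if the wrist force passes 120 N, or if a joint passes its speed limit or range.

ROBOT

A 7-joint arm with a two-finger parallel gripper is mounted at the origin on the work surface. World frame = base frame: x ahead of the robot, y to its left, z up, the work surface at z = 0. Lengths are in m, angles in rad, forces in N, time in s.
With the tool pointing down it reaches from about 0.4 to 0.9 m from the base axis. Payload 5.5 kg.
Tool frame: the origin (TCP) lies between the finger pads, 19 mm behind the fingertips; this is the grasp point; z points along the fingers, y is the line along which they close (so a half turn about z gives the same grasp; the last joint's range is limited). The gripper opens to 85 mm and grips with 20 to 120 N. Pads are 22 mm wide; open, the fingers measure 114 mm over their backs; the gripper's body (76 mm by 85 mm) begins 54 mm behind the grasp point. The pads swing forward as they close: fully open they stand 13 mm farther back than shut.
Start: joints at [-0.889, 0.501, -0.427, 1.55, 0.221, 1.138, -0.21], TCP at [0.264, 0.594, 0.25] pointing down, gripper open.
Joint ranges: [-2.88, 2.88], [-0.31, 2.03], [-1.54, 1.56], [0.2, 2.42], [-1.41, 4.55], [0.19, 2.02], [-2.57, 2.57]. Speed limits (rad/s): [2.57, 2.57, 3.14, 3.14, 3.14, 3.14, 3.14].

INTERFACE

Orientations are given as a unit quaternion [x, y, z, w].
In Python, from station import read_state, get_image, camera_info, sign_off gives the robot as it stands. The module is installed in compiled form; this text tells all that it offers.
- The arm moves only by the shell command python3 -m creep 'ROWS' [FORCE]. ROWS is JSON, one flat list of numbers, 7 for each row, row after row: the turn, a rotation vector about the world's x, y, z in rad, then the shift along the world's x, y, z in m, then the finger opening in m, from 0 to 0.0854. A call has 1 to 12 rows; each row is the pose to reach, as a shift and turn from the pose commanded when the call began; what a row does not reach only later rows make up. A row lasts 1/10 s, in which the tool goes at most 50 mm and 8.59 degrees, less where a joint would pass 70% of its speed; a pose out of reach is approached as far as the arm can. A call with a gripper value outside its range is refused whole. The fingers move at their own pace and stop on an object; FORCE is the grip in N (left out, the last holds). Time passes only in rows, so rows that repeat a pose let the fingers close. It gives the time, the measured TCP pose, the force, the opening and the grip force at its end, in the units of the state.
- read_state(): the state, without advancing time (a new reading comes with each control period).
- get_image(name): name is "scene" or "top" or "wrist"; returns the picture (400x640x3 uint8, red, green, blue); there is no depth.
- camera_info(name): a dict with "intrinsics" (3x3 intrinsics, pixels), "dist" ([k1, k2, p1, p2, k3] as OpenCV has them; the pictures are not rectified), "R" (3x3) and "t" (3): a world point X has camera coordinates R X + t; the wrist camera has in their place "mount" (4x4, takes a point from camera to tool coordinates, whose origin is the TCP and whose axes are the flange's). Camera axes: x right, y down, z forward; pixel columns grow to the right and rows downward; lengths in m; the calibration is good to about 2 mm. A picture is of the moment at which its call begins: read the wrist's pose just before it. camera_info takes no time and is no camera call.
- sign_off(): hands the job in; it is judged then, once.
The state is a dict: "time": time; "joints": joint angles; "qvel": joint speeds; "effort": joint torques, N m; "eef_pos": TCP position; "tool_rot": TCP orientation; "wrist_force": force on the tool from outside, world axes, zero at the start; "wrist_torque": the same for the moment, N m; "gripper_width": opening from 0.0 (shut) to 1.0 (fully open); "grip_force": force on a finger pad.
Only numpy, scipy, OpenCV 4.12 (cv2) and the standard library are available. Lean on these libraries where they do the work, as an engineer would, in place of code of your own. Each camera call takes 0.05 s, during which the arm holds its last target. There are 200 camera calls.

## Working session

There is one attempt and no reset: what is moved stays moved. The work goes in short steps, Python scripts to look and compute and a shell command to move; the robot and the scene stay as the last step left them, time stands still between calls to the robot, and variables do not carry over. Pictures are saved under pics/ and viewed, at most 14 in all, crops included, and the job is handed in when it is done.

```bash
mkdir -p pics
cat > h.py <<'E'
import numpy as np, cv2
from station import *
def ray(name,px):
    c=camera_info(name);K=np.array(c["intrinsics"]);d=np.array(c["dist"])
    u=cv2.undistortPoints(np.array(px,float).reshape(-1,1,2),K,d).reshape(-1,2)
    R=np.array(c["R"]);t=np.array(c["t"])
    return -R.T@t, np.c_[u,np.ones(len(u))]@R
def onz(name,px,z):
    o,d=ray(name,px); return o+d*((z-o[2])/d[:,2])[:,None]
def proj(name,P):
    c=camera_info(name);R=np.array(c["R"]);t=np.array(c["t"])
    return cv2.projectPoints(np.array(P,float).reshape(-1,1,3),cv2.Rodrigues(R)[0],t,np.array(c["intrinsics"]),np.array(c["dist"]))[0].reshape(-1,2)
E
python3 - <<'E'
from h import *
for n in("scene","top"):
    cv2.imwrite(f"pics/{n}.png",get_image(n)[:,:,::-1]); print(n,ray(n,[[320,200]]))
s=read_state();print(s)
E
```

```text
scene (array([1.08850052, 0.50989064, 0.63878384]), array([[-0.56439222, -0.530138  , -0.63295357]]))
top (array([0.45703239, 0.02758286, 1.0457552 ]), array([[ 0.08992268, -0.0254364 , -0.99562875]]))
{'time': 0.1, 'joints': array([-0.8888098 ,  0.50173588, -0.42682351,  1.55135672,  0.22078623,
        1.13832922, -0.21030135]), 'qvel': array([ 0.00084885, -0.0027815 , -0.00153995, -0.0019734 , -0.00059342,
        0.0007546 , -0.00093929]), 'effort': array([-1.19733985e-02, -5.70813453e+01, -5.83868623e+00, -2.81743634e+01,
        1.05441967e-02,  5.58255138e-03,  5.11692491e-06]), 'eef_pos': array([0.26410289, 0.59326273, 0.24907119]), 'tool_rot': array([ 2.07838257e-01,  9.78162803e-01, -8.61172658e-04, -2.18096632e-04]), 'wrist_force': array([0.11564668, 0.73682964, 0.25261371]), 'wrist_torque': array([0.00421731, 0.00513046, 0.024366  ]), 'grip_force': 0.0, 'gripper_width': 1.0031004180206249}
```

View pics/scene.png

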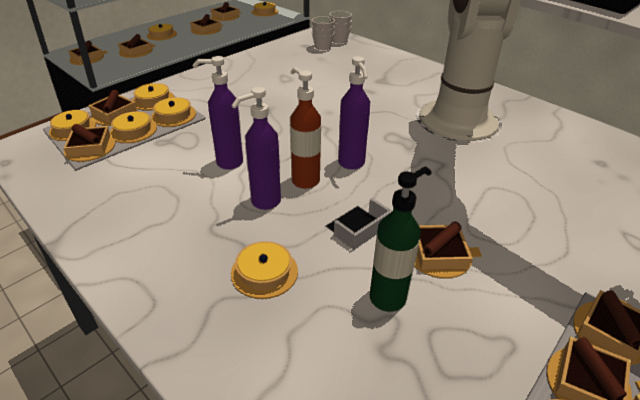

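View pics/top.png

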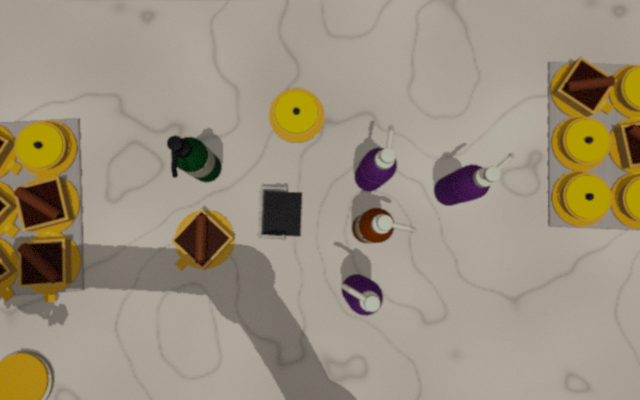

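The scene view shows one amber bottle at (305,150), with purple look-alikes at (227,120), (262,160) and (353,120). In the top view amber is at (372,226) and the purples at (375,168), (462,185) and (362,294). The one with an orange-brown body and paper band is the one meant. In the top view the station is at (281,213), open to the right (-y). I'll measure and take one enlarged crop.

```bash
cat > m.py <<'E'
from h import *
def mask(img,col):
    h=cv2.cvtColor(img,cv2.COLOR_RGB2HSV)
    lo,hi={"amber":((3,150,50),(12,255,200)),"purple":((125,90,25),(160,255,255)),"black":((0,0,0),(180,110,48))}[col]
    return cv2.inRange(h,lo,hi)
E
python3 - <<'E'
from m import *
from scipy.optimize import least_squares
T=cv2.cvtColor(cv2.imread("pics/top.png"),cv2.COLOR_BGR2RGB);S=cv2.cvtColor(cv2.imread("pics/scene.png"),cv2.COLOR_BGR2RGB)
for n,I,roi in(("top",T,(340,195,60,60)),("scene",S,(285,90,45,110))):
    x,y,w,h=roi
    print(n,I[226,365] if n=="top" else I[170,305])
    m=mask(I,"amber")[y:y+h,x:x+w]; v,u=np.nonzero(m);print(len(u),u.min()+x,u.max()+x,v.min()+y,v.max()+y)
    if n=="scene":
        b=v.max(); ub=u[v==b].mean()+x; P=onz(n,[[ub,b+y+.5]],0)[0]; o=ray(n,[[ub,b+y]])[0]
        d=(P-o)[:2];d/=np.linalg.norm(d);print("amber from scene",P[:2]+.032*d)
        # width at row near base
        for r in (b-8,b-5): print(r+y,u[v==r].min()+x,u[v==r].max()+x)
m=mask(T,"purple");k,_,st,c=cv2.connectedComponentsWithStats(m)
print([ (list(s),) for s in st[1:] if s[4]>100])
h=cv2.cvtColor(T,cv2.COLOR_RGB2HSV)
m=mask(T,"black")[180:245,250:310];k,l,st,c=cv2.connectedComponentsWithStats(m)
i=1+st[1:,4].argmax();cn=cv2.findContours((l==i).astype(np.uint8),0,1)[0][0]
r=cv2.minAreaRect(cn);bx=cv2.boxPoints(r)+[250,180];print(bx);print(onz("top",bx,0))
a=cv2.resize(cv2.cvtColor(T,cv2.COLOR_RGB2BGR)[140:330,230:430],None,fx=3,fy=3,interpolation=cv2.INTER_CUBIC)
cv2.imwrite("pics/crop1.png",a)
b=cv2.resize(cv2.cvtColor(S,cv2.COLOR_RGB2BGR)[50:290,180:440],None,fx=2.4,fy=2.4,interpolation=cv2.INTER_CUBIC);cv2.imwrite("pics/crop2.png",b)
E
```

```text
top [80 30  0]
512 353 392 209 241
scene [77 29 11]
1528 291 320 100 187
amber from scene [ 0.48783819 -0.10042437]
179 292 318
182 293 317
[([np.int32(356), np.int32(149), np.int32(40), np.int32(42), np.int32(855)],), ([np.int32(435), np.int32(166), np.int32(53), np.int32(39), np.int32(1251)],), ([np.int32(345), np.int32(275), np.int32(37), np.int32(25), np.int32(387)],), ([np.int32(343), np.int32(291), np.int32(28), np.int32(24), np.int32(198)],)]
[[262.45849228 233.45471573]
 [264.320755   190.62264156]
 [300.64339447 192.20188522]
 [298.78113174 235.03395844]]
[[0.48291937 0.12363788 0.        ]
 [0.57367667 0.11883162 0.        ]
 [0.56891413 0.04175069 0.        ]
 [0.47803369 0.04721021 0.        ]]
```

View pics/crop1.png

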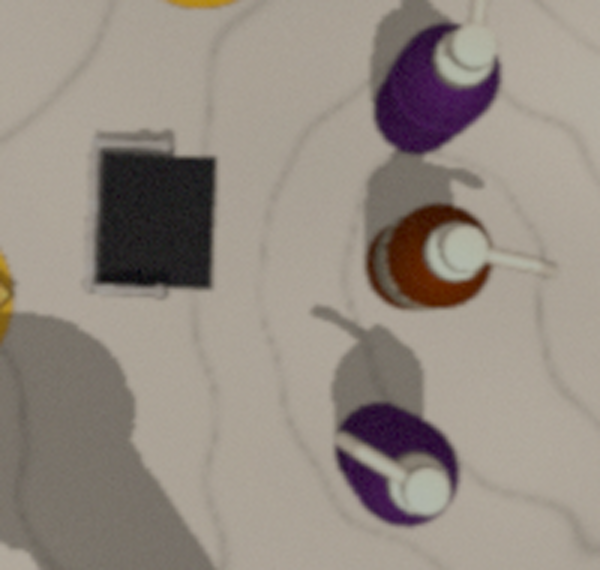

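View pics/crop2.png

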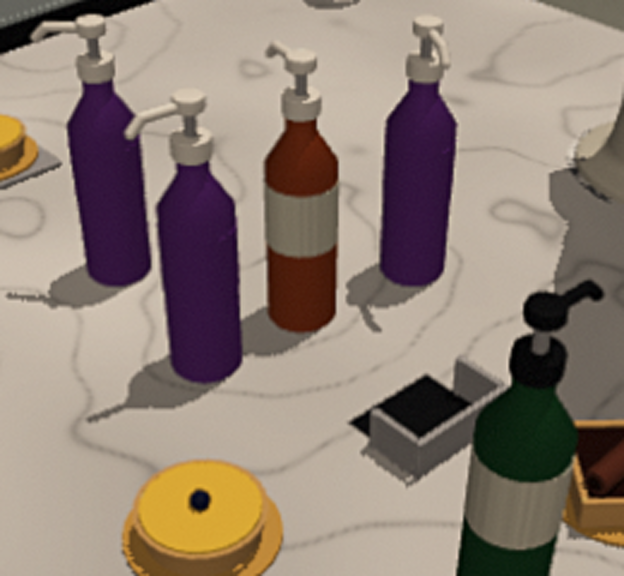

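Crop: the bottle with the paper band at crop (430,255) is amber, the only one of its colour. The floor of the station faces right. I'll cross-check the base position and locate the neighbours.

Run:
```python
from m import *
S=cv2.imread("pics/scene.png")[:,:,::-1].copy();T=cv2.imread("pics/top.png")
o=ray("scene",[[0,0]])[0]
m=mask(S,"purple");k,l,st,c=cv2.connectedComponentsWithStats(m)
B={"amber":np.array([.4878,-.1004])}
for i in range(1,k):
    if st[i,4]<300: continue
    v,u=np.nonzero(l==i);b=v.max();ub=(u[v==b-4].min()+u[v==b-4].max())/2
    P=onz("scene",[[ub,b+.5]],0)[0];d=(P-o)[:2];d/=np.linalg.norm(d);B[f"p{i}"]=P[:2]+.032*d
for n,p in B.items(): print(n,p.round(3))
a=np.linspace(0,6.28,40)
T=cv2.resize(T,None,fx=2,fy=2)
B["home"]=np.array([.5265,.089])
for p in B.values():
    for z,cc in((0,(0,255,0)),(.16,(0,255,255))):
        q=proj("top",np.c_[p[0]+.032*np.cos(a),p[1]+.032*np.sin(a),0*a+z])
        cv2.polylines(T,[np.int32(q*2+.5)],True,cc)
cv2.imwrite("pics/ov.png",T[220:660,480:1040])
print(camera_info("wrist")["mount"])
```

```text
amber [ 0.488 -0.1  ]
p1 [ 0.569 -0.282]
p2 [ 0.36  -0.074]
p7 [ 0.602 -0.109]
[[ 3.94649479e-04 -9.49972578e-01 -3.12333068e-01  8.16480392e-02]
 [ 9.99999831e-01  2.41810105e-04  5.28078711e-04 -2.62780943e-04]
 [-4.26135003e-04 -3.12333224e-01  9.49972513e-01 -1.24664952e-01]
 [ 0.00000000e+00  0.00000000e+00  0.00000000e+00  1.00000000e+00]]
```

View pics/ov.png

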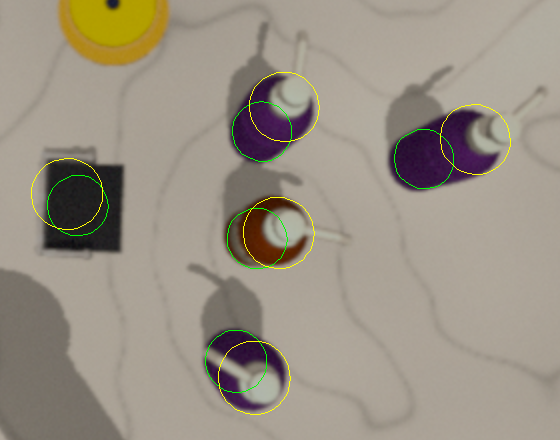

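Green circles match the bases: amber at (0.488,-0.100), station home about (0.5265,0.089), axis 3° off +y. The hand body would touch high on the bottle with a vertical tool, so I'll tilt the tool about 50° with the tips leading and use two fingers as a cradle. First I'll check whether a known arm model fits, to judge clearance over the purple bottle at (0.36,-0.074).

```bash
cat > fk.py <<'E'
import numpy as np
from scipy.spatial.transform import Rotation as R
# xArm7 guess: xyz, rpy (URDF)
J=[((0,0,.267),0),((0,0,0),-1),((0,-.293,0),1),((.0525,0,0),1),((.0775,-.3425,0),1),((0,0,0),1),((.076,.097,0),-1)]
def fk(q):
    p=np.zeros(3);r=np.eye(3);out=[]
    for (t,s),a in zip(J,q):
        p=p+r@np.array(t); r=r@R.from_euler("x",s*np.pi/2).as_matrix()@R.from_euler("z",a).as_matrix(); out.append(p.copy())
    return np.array(out),r
E
python3 -c "
from fk import *
o,r=fk([-0.8888098 ,  0.50173588, -0.42682351,  1.55135672,  0.22078623,1.13832922, -0.21030135]);print(o.round(3));print(r.round(3))
print(R.from_quat([.2078,.978,-.0009,-.0002]).as_matrix().round(3))"
```

```text
[[ 0.     0.     0.267]
 [ 0.     0.     0.267]
 [ 0.089 -0.109  0.524]
 [ 0.098 -0.156  0.501]
 [ 0.182 -0.485  0.412]
 [ 0.182 -0.485  0.412]
 [ 0.196 -0.556  0.312]]
[[ 0.399 -0.917 -0.012]
 [-0.916 -0.399  0.038]
 [-0.04  -0.004 -0.999]]
[[-0.914  0.407 -0.001]
 [ 0.407  0.914 -0.002]
 [ 0.    -0.002 -1.   ]]
```

```bash
python3 -m creep '[0,0,0,0.03,-0.03,0.03,0.045, 0,0,-0.1,0.06,-0.06,0.06,0.045, 0,0,-0.2,0.09,-0.09,0.09,0.045, 0,0,-0.3,0.12,-0.12,0.12,0.045, 0,0,-0.4,0.15,-0.15,0.15,0.045, 0,0,-0.5,0.17,-0.19,0.17,0.045, 0,0,-0.6,0.19,-0.23,0.17,0.045, 0,0,-0.7,0.2,-0.27,0.17,0.045, 0,0,-0.8,0.2,-0.31,0.17,0.045, 0,0,-0.9,0.2,-0.35,0.17,0.045, 0,0,-1.0,0.2,-0.39,0.17,0.045, 0,0,-1.1,0.2,-0.43,0.17,0.045]'
python3 -m creep '[0,0,-0.1,0,-0.045,0,0.045, 0,0,-0.2,0,-0.09,0,0.045, 0,0,-0.226,0,-0.135,0,0.045, 0,0,-0.226,0,-0.18,0,0.045, 0,0,-0.226,0,-0.225,0,0.045, 0,0,-0.226,0,-0.27,0,0.045, 0,0,-0.226,0,-0.315,0,0.045, 0,0,-0.226,0,-0.365,0,0.045, 0,0,-0.226,0,-0.365,0,0.045, 0,0,-0.226,0,-0.365,0,0.045]'
python3 -c "
from h import *
s=read_state();print(s['eef_pos'],s['tool_rot'],s['joints'],s['gripper_width'])
from scipy.spatial.transform import Rotation as R
print(R.from_quat(s['tool_rot']).as_matrix().round(3))"
```

```text
time: 1.3
eef_pos: [0.4638, 0.1621, 0.4197]
tool_rot: [0.69, 0.724, -0.0, -0.0]
wrist_force: [0.3, -0.6, 0.7]
gripper_width: 0.528
grip_force: 0.0
time: 2.3
eef_pos: [0.4637, -0.2022, 0.4194]
tool_rot: [0.767, 0.642, -0.0, -0.001]
wrist_force: [0.6, 0.9, 0.9]
gripper_width: 0.526
grip_force: 0.0
[ 0.46370769 -0.20218766  0.41944463] [ 7.66940433e-01  6.41717994e-01 -2.72339565e-04 -5.60273188e-04] [ 0.07800435  0.08252874  0.3024755   1.68631929 -0.02507676  1.3777798
  0.20702999] 0.5255249883769197
[[ 0.176  0.984 -0.001]
 [ 0.984 -0.176  0.001]
 [ 0.    -0.001 -1.   ]]
```

```bash
python3 -m creep '[0.14,-0.025,0,0,0,0,0.045, 0.28,-0.05,0,0,0,0,0.045, 0.42,-0.075,0,0,0,0,0.045, 0.56,-0.1,0,0,0,0,0.045, 0.7,-0.125,0,0,0,0,0.045, 0.86,-0.152,0,0,0,0,0.045, 0.86,-0.152,0,0,0,0,0.045, 0.86,-0.152,0,0,0,0,0.045, 0.86,-0.152,0,0,0,0,0.045]'
python3 -c "
from h import *
s=read_state();print(s['joints'])
from scipy.spatial.transform import Rotation as R
print(R.from_quat(s['tool_rot']).as_matrix().round(3))
cv2.imwrite('pics/s2.png',get_image('scene')[:,:,::-1])"
```

```text
time: 3.2
eef_pos: [0.465, -0.1997, 0.4209]
tool_rot: [0.693, 0.584, 0.323, -0.271]
wrist_force: [-0.3, -0.0, 0.0]
gripper_width: 0.528
grip_force: 0.0
[ 0.48266223  0.38938473  0.40004861  1.59657143 -0.77939775  1.8127594
  0.79296665]
[[ 0.108  0.985  0.132]
 [ 0.635 -0.17   0.754]
 [ 0.765  0.002 -0.644]]
```

View pics/s2.png

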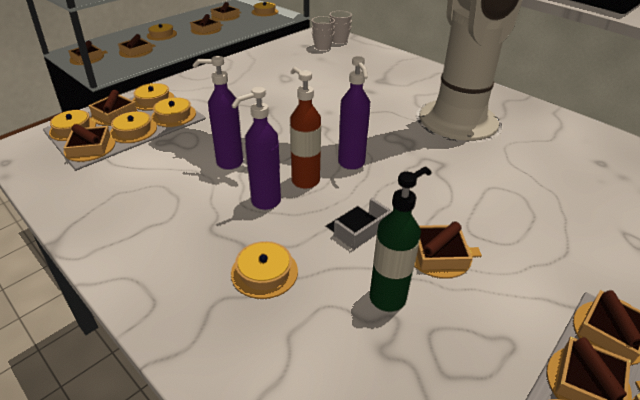

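The scene view shows nothing disturbed, with the arm above the frame. I'll descend partway behind the bottle and check from the top.

```bash
python3 -m creep '[0,0,0,0,-0.005,-0.04,0.045, 0,0,0,0,-0.005,-0.08,0.045, 0,0,0,0,-0.005,-0.12,0.045, 0,0,0,0,-0.005,-0.16,0.045, 0,0,0,0,-0.005,-0.2,0.045, 0,0,0,0,-0.005,-0.24,0.045, 0,0,0,0,-0.005,-0.24,0.045]'
python3 -c "
from h import *
s=read_state();print(s['joints'],s['wrist_force'])
cv2.imwrite('pics/b2.png',np.vstack([get_image('top'),get_image('wrist')])[:,:,::-1][:, :][:800])
a=cv2.imread('pics/b2.png');cv2.imwrite('pics/b2.png',cv2.resize(a,None,fx=.75,fy=.75))"
```

```text
time: 3.95
eef_pos: [0.4634, -0.2032, 0.1771]
tool_rot: [0.693, 0.583, 0.323, -0.275]
wrist_force: [0.5, 0.6, -0.5]
gripper_width: 0.526
grip_force: 0.0
[ 0.52787117  0.68725919  0.35503644  1.76383282 -0.8381058   1.50658203
  1.1178341 ] [ 0.54586207  0.56210688 -0.48389782]
```

View pics/b2.png

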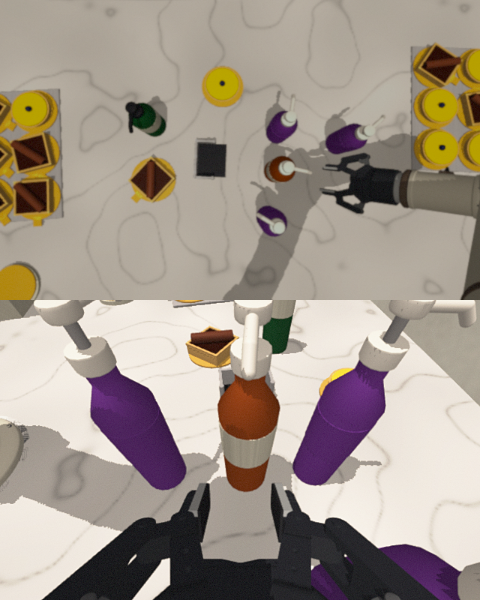

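The hand faces amber (top-view pixel about (373,226) full scale) squarely between the purple bottles, and the forearm trails towards -y. Descending to pushing height.

```bash
python3 -m creep '[0,0,0,0,0,-0.03,0.045, 0,0,0,0,0,-0.06,0.045, 0,0,0,0,0,-0.09,0.045, 0,0,0,0,0,-0.12,0.045, 0,0,0,0,0,-0.147,0.045, 0,0,0,0,0,-0.147,0.045, 0,0,0,0,0,-0.147,0.045]'
python3 -c "
from h import *
s=read_state();print(s['joints'],s['eef_pos'])
a=np.vstack([get_image('top')[100:330,200:640],get_image('scene')[40:270,100:540]])[:,:,::-1];cv2.imwrite('pics/b3.png',cv2.resize(a,None,fx=1.25,fy=1.25))"
```

```text
time: 4.75
eef_pos: [0.4658, -0.2069, 0.0355]
tool_rot: [0.694, 0.583, 0.325, -0.27]
wrist_force: [-0.4, 0.0, 1.8]
gripper_width: 0.524
grip_force: 0.0
[ 0.56721116  0.92017874  0.30500325  1.7442319  -0.91800756  1.35661039
  1.27791343] [ 0.46578595 -0.20694273  0.0354832 ]
```

View pics/b3.png

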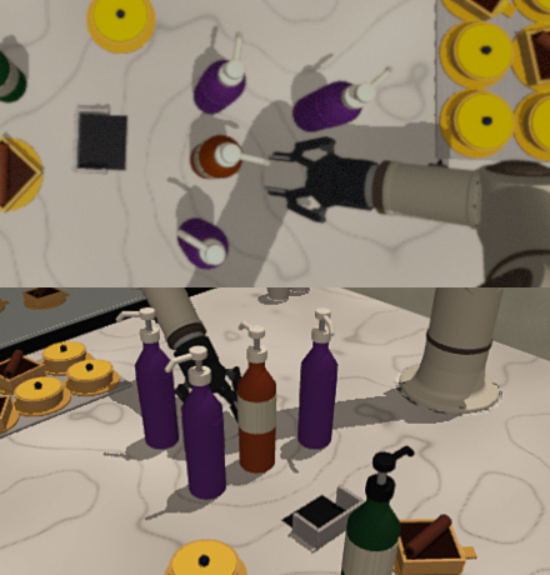

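Tips are low behind amber, clear of everything. Approaching to near contact.

```bash
python3 -m creep '[0,0,0,0,0,-0.006,0.045, 0,0,0,0.002,0.01,-0.006,0.045, 0,0,0,0.004,0.02,-0.006,0.045, 0,0,0,0.006,0.03,-0.006,0.045, 0,0,0,0.008,0.04,-0.006,0.045, 0,0,0,0.009,0.048,-0.006,0.045, 0,0,0,0.009,0.048,-0.006,0.045]'
python3 -m creep '[0,0,0,0.001,0.004,0,0.045, 0,0,0,0.002,0.008,0,0.045, 0,0,0,0.003,0.012,0,0.045, 0,0,0,0.003,0.016,0,0.045, 0,0,0,0.004,0.02,0,0.045, 0,0,0,0.005,0.024,0,0.045, 0,0,0,0.006,0.028,0,0.045, 0,0,0,0.007,0.032,0,0.045, 0,0,0,0.008,0.036,0,0.045, 0,0,0,0.009,0.04,0,0.045, 0,0,0,0.01,0.044,0,0.045, 0,0,0,0.01,0.044,0,0.045]'
cat > loc.py <<'E'
from m import *
I=get_image("scene");m=mask(I,"amber")
m[:,:200]=0;m[:,420:]=0;k,l,st,c=cv2.connectedComponentsWithStats(m)
ii=[i for i in range(1,k) if st[i,4]>150 and st[i,3]>12 and c[i][1]<300]
i=max(ii,key=lambda i:st[i,1]+st[i,3]);v,u=np.nonzero(l==i);b=v.max();ub=(u[v==b-5].min()+u[v==b-5].max())/2
P=onz("scene",[[ub,b+.5]],0)[0];o=ray("scene",[[0,0]])[0];d=(P-o)[:2];d/=np.linalg.norm(d)
p=P[:2]+.032*d;e=read_state()["eef_pos"];print([list(st[j]) for j in ii]);print("bottle",p.round(4),"tcp",e.round(4),"diff",(p-e[:2]).round(4),"to go",(np.array([.5265,.089])-p).round(4))
a=np.vstack([get_image('top')[140:320,200:500],I[60:280,200:500]])[:,:,::-1]
import sys;cv2.imwrite(sys.argv[1],cv2.resize(a,None,fx=1.5,fy=1.5))
E
python3 loc.py pics/l1.png
```

```text
time: 5.55
eef_pos: [0.4735, -0.1561, 0.0273]
tool_rot: [0.693, 0.583, 0.324, -0.273]
wrist_force: [-0.2, 0.5, 0.1]
gripper_width: 0.527
grip_force: 0.0
time: 6.75
eef_pos: [0.4831, -0.1131, 0.027]
tool_rot: [0.694, 0.583, 0.324, -0.272]
wrist_force: [-0.6, -1.4, -1.1]
gripper_width: 0.525
grip_force: 0.7
[[np.int32(299), np.int32(104), np.int32(31), np.int32(32), np.int32(726)], [np.int32(299), np.int32(157), np.int32(30), np.int32(36), np.int32(854)]]
bottle [ 0.4875 -0.0752] tcp [ 0.483  -0.1132  0.027 ] diff [0.0045 0.038 ] to go [0.039  0.1642]
```

```bash
python3 -m creep '[0,0,0,0.0016,0.0046,0,0.045, 0,0,0,0.0032,0.0092,0,0.045, 0,0,0,0.0048,0.0138,0,0.045, 0,0,0,0.0064,0.0184,0,0.045, 0,0,0,0.008,0.023,0,0.045, 0,0,0,0.0096,0.0276,0,0.045, 0,0,0,0.0112,0.0322,0,0.045, 0,0,0,0.0128,0.0368,0,0.045, 0,0,0,0.0144,0.0414,0,0.045, 0,0,0,0.016,0.046,0,0.045, 0,0,0,0.0176,0.0506,0,0.045, 0,0,0,0.019,0.055,0,0.045]'; python3 loc.py pics/l2.png
```

```text
time: 8.05
eef_pos: [0.5025, -0.0588, 0.027]
tool_rot: [0.694, 0.583, 0.324, -0.272]
wrist_force: [-1.0, -2.7, -0.4]
gripper_width: 0.525
grip_force: 1.8
[[np.int32(311), np.int32(117), np.int32(33), np.int32(33), np.int32(799)], [np.int32(311), np.int32(171), np.int32(31), np.int32(37), np.int32(902)]]
bottle [ 0.5049 -0.0215] tcp [ 0.5027 -0.0577  0.0272] diff [0.0022 0.0362] to go [0.0216 0.1105]
```

View pics/l2.png

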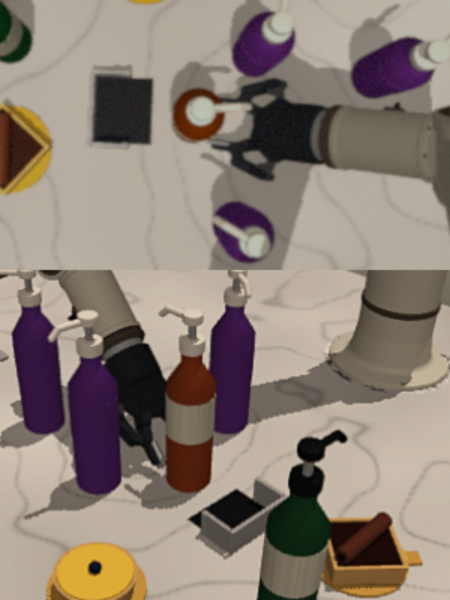

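Amber stands upright cradled in the fingertips (panel (190,420)), and the hand is clear of the purple bottles. Continuing onto the station's axis.

```bash
python3 -m creep '[0,0,0,0.0016,0.0044,0,0.045, 0,0,0,0.0032,0.0088,0,0.045, 0,0,0,0.0048,0.0132,0,0.045, 0,0,0,0.0064,0.0176,0,0.045, 0,0,0,0.008,0.022,0,0.045, 0,0,0,0.0096,0.0264,0,0.045, 0,0,0,0.0112,0.0308,0,0.045, 0,0,0,0.0128,0.0352,0,0.045, 0,0,0,0.0144,0.0396,0,0.045, 0,0,0,0.016,0.044,0,0.045, 0,0,0,0.0172,0.0484,0,0.045, 0,0,0,0.018,0.052,0,0.045]'; python3 loc.py pics/l3.png
```

```text
time: 9.35
eef_pos: [0.5201, -0.0068, 0.027]
tool_rot: [0.694, 0.583, 0.324, -0.272]
wrist_force: [-1.6, -3.1, 1.1]
gripper_width: 0.527
grip_force: 2.1
[[np.int32(324), np.int32(131), np.int32(34), np.int32(34), np.int32(873)], [np.int32(323), np.int32(186), np.int32(32), np.int32(38), np.int32(930)]]
bottle [0.5224 0.0313] tcp [ 0.5202 -0.0059  0.0271] diff [0.0022 0.0372] to go [0.0041 0.0577]
```

```bash
python3 -m creep '[0,0,0,0.0003,0.0044,0,0.045, 0,0,0,0.0006,0.0088,0,0.045, 0,0,0,0.0009,0.0132,0,0.045, 0,0,0,0.0012,0.0176,0,0.045, 0,0,0,0.0015,0.022,0,0.045, 0,0,0,0.0018,0.0264,0,0.045, 0,0,0,0.002,0.0308,0,0.045, 0,0,0,0.0022,0.0352,0,0.045, 0,0,0,0.0024,0.0396,0,0.045, 0,0,0,0.0026,0.043,0,0.045, 0,0,0,0.0028,0.046,0,0.045, 0,0,0,0.003,0.049,0,0.045]'; python3 loc.py pics/l4.png
```

```text
time: 10.65
eef_pos: [0.5233, 0.042, 0.027]
tool_rot: [0.694, 0.583, 0.324, -0.272]
wrist_force: [-0.1, -3.8, 1.8]
gripper_width: 0.524
grip_force: 2.1
[[np.int32(342), np.int32(142), np.int32(36), np.int32(35), np.int32(937)], [np.int32(339), np.int32(197), np.int32(35), np.int32(35), np.int32(767)]]
bottle [0.5158 0.0712] tcp [0.5232 0.0427 0.0271] diff [-0.0074  0.0285] to go [0.0107 0.0178]
```

View pics/l4.png

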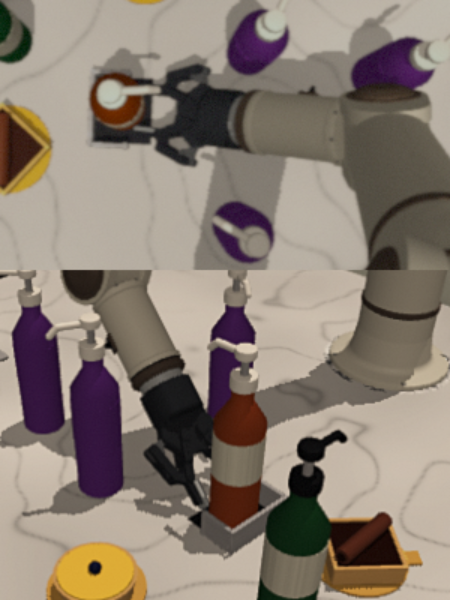

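Amber is inside the open side, upright (panel (237,510)). The base is now hidden by the guard, so the bottle estimate no longer counts. TCP + 37 mm says about 9 mm remain, so I'll creep on until the force rises.

```bash
python3 -m creep '[0,0,0,0.0001,0.001,0,0.045, 0,0,0,0.0001,0.002,0,0.045, 0,0,0,0.0002,0.003,0,0.045, 0,0,0,0.0002,0.004,0,0.045, 0,0,0,0.0003,0.005,0,0.045, 0,0,0,0.0003,0.006,0,0.045]'; python3 -m creep '[0,0,0,0,0.001,0,0.045, 0,0,0,0,0.002,0,0.045]';python3 -m creep '[0,0,0,0,0.001,0,0.045, 0,0,0,0,0.001,0,0.045]'
```

```text
time: 11.35
eef_pos: [0.5237, 0.0478, 0.027]
tool_rot: [0.694, 0.583, 0.324, -0.272]
wrist_force: [-0.5, -3.3, 0.2]
gripper_width: 0.527
grip_force: 2.0
time: 11.55
eef_pos: [0.5238, 0.0487, 0.0269]
tool_rot: [0.694, 0.583, 0.324, -0.271]
wrist_force: [-2.7, -9.0, 4.4]
gripper_width: 0.527
grip_force: 4.0
time: 11.75
eef_pos: [0.5239, 0.0488, 0.0269]
tool_rot: [0.695, 0.582, 0.324, -0.27]
wrist_force: [-2.1, -9.4, 3.1]
gripper_width: 0.524
grip_force: 4.4
```

```bash
python3 -m creep '[0,0,0,0,0.001,0,0.045, 0,0,0,0,0.001,0,0.045]'; python3 loc.py pics/l5.png
```

```text
time: 11.95
eef_pos: [0.5239, 0.049, 0.0268]
tool_rot: [0.695, 0.582, 0.324, -0.27]
wrist_force: [-3.2, -12.3, 5.2]
gripper_width: 0.525
grip_force: 5.7
[[np.int32(345), np.int32(143), np.int32(36), np.int32(36), np.int32(945)], [np.int32(342), np.int32(199), np.int32(34), np.int32(33), np.int32(718)]]
bottle [0.5151 0.072 ] tcp [0.5239 0.049  0.0268] diff [-0.0088  0.023 ] to go [0.0114 0.017 ]
```

View pics/l5.png

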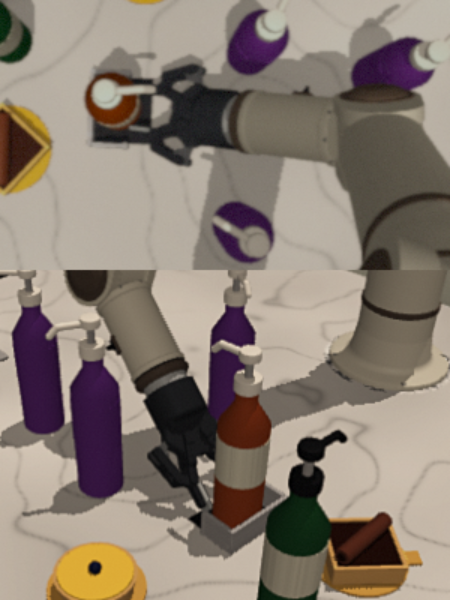

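Force rose from 3 to 12 N with under 1 mm of travel, and amber stands upright against the back wall. Backing off slowly along the entry path, then up.

```bash
python3 -m creep '[0,0,0,0,-0.003,0,0.045, 0,0,0,-0.001,-0.008,0,0.045, 0,0,0,-0.001,-0.015,0,0.045, 0,0,0,-0.002,-0.025,0,0.045, 0,0,0,-0.003,-0.04,0,0.045, 0,0,0,-0.004,-0.055,0,0.045, 0,0,0,-0.009,-0.07,0,0.045, 0,0,0,-0.014,-0.085,0,0.045, 0,0,0,-0.019,-0.1,0,0.045, 0,0,0,-0.022,-0.11,0,0.045, 0,0,0,-0.022,-0.11,0,0.045]'
python3 -m creep '[0,0,0,0,0,0.03,0.045, 0,0,0,0,0,0.06,0.045, 0,0,0,0,0,0.09,0.045, 0,0,0,0,0,0.12,0.045, 0,0,0,0,0,0.15,0.045, 0,0,0,0,0,0.19,0.045, 0,0,0,0,0,0.23,0.045, 0,0,0,0,0,0.27,0.045, 0,0,0,0,0,0.31,0.045, 0,0,0,0,-0.04,0.31,0.045, 0,0,0,0,-0.08,0.31,0.045, 0,0,0,0,-0.08,0.31,0.045]'
python3 loc.py pics/l6.png
```

```text
time: 13.15
eef_pos: [0.5013, -0.0607, 0.0267]
tool_rot: [0.695, 0.582, 0.324, -0.271]
wrist_force: [0.6, 0.7, 0.1]
gripper_width: 0.529
grip_force: 0.0
time: 14.35
eef_pos: [0.5014, -0.1429, 0.3367]
tool_rot: [0.696, 0.581, 0.324, -0.269]
wrist_force: [-0.5, -0.0, -0.1]
gripper_width: 0.531
grip_force: 0.0
[[np.int32(345), np.int32(143), np.int32(35), np.int32(36), np.int32(938)], [np.int32(342), np.int32(199), np.int32(34), np.int32(33), np.int32(716)]]
bottle [0.5151 0.072 ] tcp [ 0.5015 -0.1401  0.3367] diff [0.0137 0.2121] to go [0.0114 0.017 ]
```

View pics/l6.png

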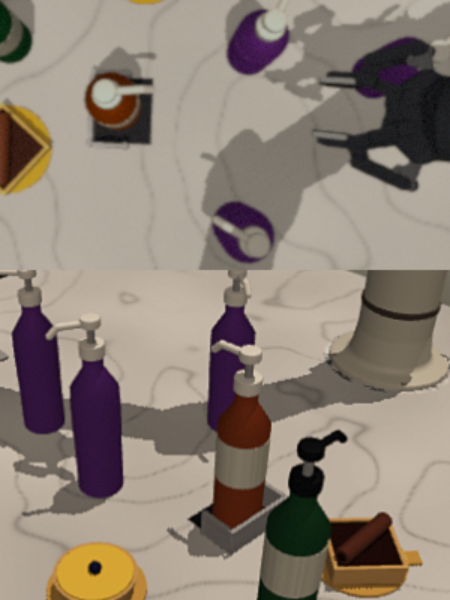

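Amber did not move as the hand withdrew. It stands upright against the back wall with everything else in place and the robot clear, so I'm handing in.

```bash
python3 -c "from station import *;print(sign_off())"
```

```text
the job is handed in; nothing more can be done
None
```

The amber bottle was pushed upright into the station until the push force showed it against the back wall; the other items looked unmoved, the arm backed clear, and I handed the job in after about 14.5 s.

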